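Torque down the blue digestion vessel's closure nut

TASK

Tighten the closure nut of the blue-ringed steel digestion vessel: swing its blue wrench handle clockwise (seen from above) until the wrench's breakaway joint gives at its set torque and the handle kinks by roughly 15 to 20 degrees against the neck, then stop and let go, well short of the joint's end stop (34 degrees). Leave the orange vessel's wrench as it is.

Things in the scene. Friction and masses are not known exactly. Their poses are not given: they have to be found in the camera images.
- blue: Steel vessel with blue ring, fixed by a 120 mm square foot; lid 96 mm wide, 111 mm high; ring of the wrench on it 55 mm wide, nut top 142 mm high. Origin: on the nut's upright turning axis, at bench height. Its x axis points to the red mark on the lid, where the neck points when the nut is tight; z up.
- blue_grip (a point): Centre of the blue grip sleeve (24 mm diameter, 95 mm long, level, 123 mm above the bench, open air below) of the torque wrench on the blue-ringed vessel. x points outward along the handle, z up. The wrench cannot come off the nut. Straight, the nut's axis is 155 mm and the breakaway pin 100 mm back along -x.
- blue_nut (a joint): Turn of the blue vessel's nut with wrench head and neck, rad, growing clockwise seen from above. Starts at 0.3 to 0.7, turns against light friction (0.4 N m, 3 N at the sleeve) and is tight, a hard stop, at 1.0 (neck in line with the red mark).
- blue_break (a joint): Kink of the blue wrench's breakaway joint, rad: 0 when straight, growing as the handle goes on clockwise relative to the neck; end stop 0.6. It gives at 1.1 N m about its upright pin, 55 mm from the nut's axis (11 N sideways at the sleeve's centre), so only once the nut is tight, and stays kinked where it is left.
- orange_grip (a point): Centre of the orange grip sleeve (24 mm diameter, 95 mm long, level, 123 mm above the bench, open air below) of the torque wrench on the orange-ringed vessel. x points outward along the handle, z up. The same wrench on a second vessel like the first, but with an orange ring: not to be moved.

How it is judged:
At the end, for the whole second after the job is handed in: The blue nut is tight (joint above 0.9 rad of 1.0), the blue wrench's breakaway joint has given and is left kinked between 0.1 and 0.52 rad (6 to 30 degrees), and the orange wrench is within 15 mm of where it was (value of joint blue_nut above 0.9 rad and value of joint blue_break between 0.1 and 0.52 rad and distance of orange_grip from where it was at the start of the episode below 0.015 m); the robot touches nothing.
It fails at once if the breakaway joint is driven against its end stop (kinked beyond 0.55 rad) (value of joint blue_break above 0.55 rad).
It fails at once if the orange wrench is moved by more than 15 mm (distance of orange_grip from where it was at the start of the episode above 0.015 m).
It also fails if it takes over 35 s, if anything falls off the work surface, if the arm or the gripper's body presses on something with over 40 N, if the wrist force passes 120 N, or if a joint passes its speed limit or range.

ROBOT

A 7-joint arm with a two-finger parallel gripper is mounted at the origin on the work surface. World frame = base frame: x ahead of the robot, y to its left, z up, the work surface at z = 0. Lengths are in m, angles in rad, forces in N, time in s.
With the tool pointing down it reaches from about 0.4 to 0.85 m from the base axis. Payload 4.5 kg.
Tool frame: the origin (TCP) lies between the finger pads; the fingertips stand 25 mm ahead of it and the grasp point (between the pads) lies 6 mm ahead of it (r.tips_ahead is the distance from the TCP to the fingertips, in m); z points along the fingers, y is the direction in which the jaws open and shut (so a half turn about z gives the same grasp; the last joint's range is limited). The gripper opens to 88 mm and grips with 3 to 60 N. Pads are 18 mm wide; open, the fingers measure 123 mm over their backs; the gripper's body (75 mm by 187 mm) begins 45 mm behind the grasp point.
Start: joints at [-1.298, 0.689, -0.195, 1.565, 0.157, 0.902, -0.215], TCP at [0.148, 0.607, 0.264] pointing down, gripper open.
Joint ranges: [-3.01, 3.01], [-0.46, 2.08], [-1.47, 1.51], [0.13, 2.56], [-1, 4.14], [0.04, 2.09], [-2.66, 2.66]. Speed limits (rad/s): [2.57, 2.57, 3.14, 3.14, 3.14, 3.14, 3.14].

INTERFACE

Orientations are given as a unit quaternion [x, y, z, w].
In Python, from plant import r, imaging gives the robot as it stands.
- The arm moves only by the tool send_rows, never from a script. Its argument "moves" is one flat list of numbers, 6 for each row, row after row: the shift along the tool's x, y, z in m, then the turn, a rotation vector about the tool's x, y, z in degrees. A call has exactly 5 rows; each row is the pose to reach, as a shift and turn from the pose measured when the call began, along the tool's axes at that moment; what a row does not reach only later rows make up. A row lasts 1/12 s, in which the tool goes at most 41.7 mm and 7.16 degrees, less where a joint would pass 70% of its speed; a pose out of reach is approached as far as the arm can. A call with a gripper value outside its range is refused whole. "claw" is the closure, from -1 (fully open) to 1 (shut), so that 0 is half open, set as the call begins (left out, the last holds). The fingers move at their own pace and stop on an object; "grip_force" is the grip in N (left out, the last holds). Time passes only in rows, so rows that repeat a pose let the fingers close, or fill a call up. It gives the time, the measured TCP pose, the force and the opening at its end, in the units of the state.
- r.get_state(): the state, without advancing time (a new reading comes with each control period).
- imaging.snapshot(name): name is "scene" or "top" or "wrist"; returns a dict with "image" (384x512x3 uint8, red, green, blue), "depth" (384x512 float32, m along the optical axis (not along the pixel's ray), 0 where there is no reading), "mtx" (3x3 intrinsics, pixels), "D" ([k1, k2, p1, p2, k3] as OpenCV has them; the pictures are not rectified), "rvec" (rotation vector, rad) and "tvec" (3), from world to camera coordinates, as OpenCV has them. Camera axes: x right, y down, z forward; pixel columns grow to the right and rows downward; lengths in m; the calibration is good to about 2 mm. A picture is of the moment at which its call begins.
- r.finish_job(): hands the job in, once; it reports no verdict.
Trained networks look in a picture, given as the dict that the camera call returned (one of the last four; its "shot" number tells which), for a name from the list of things; names that differ only in an ending like _2 or _b are one class to them, and where a whole thing is asked for, a point or a joint stands for the part that bears it (a point fixed in the world has none). Each returns a list of dicts, best first, with "score" (0 to 1); they miss things now and then, are a little off and sometimes report something else, mostly with a low value. They report only what shows in the picture. A call takes as long as a camera call.
- imaging.look_for(query, picture): "box" ([centre column, centre row, width, height] as shares, 0 to 1, of the picture: columns of its width, rows of its height, round what is visible of it).
- imaging.silhouettes(query, picture): "pixels" (384x512 bool, what is visible of it) and "box" ([centre column, centre row, width, height] as shares, 0 to 1, of the picture: columns of its width, rows of its height, round what is visible of it).
- imaging.pinpoint(query, picture): "point" ([column, row] as shares, 0 to 1, of the picture: columns of its width, rows of its height: a listed point, or the origin of a listed thing).
The state is a dict: "clock": time; "q": joint angles; "qd": joint speeds; "joint_torque": joint torques, N m; "tool_pos": TCP position; "eef_rot": TCP orientation; "contact_force": force on the tool from outside, world axes, zero at the start; "moment": the same for the moment, N m; "opening": opening from 0.0 (shut) to 1.0 (fully open).
Only numpy, scipy, OpenCV 4.12 (cv2) and the standard library are available. Lean on these libraries where they do the work, as an engineer would, in place of code of your own. Each camera call takes 0.05 s, during which the arm holds its last target.

## Working session

There is one attempt and no reset: what is moved stays moved. The work goes in short steps, Python scripts to look and compute and a tool call to move; the robot and the scene stay as the last step left them, time stands still between calls to the robot, and variables do not carry over. Pictures are saved under pics/ and viewed, and the job is handed in when it is done.

Besides the shell and the picture viewer there is one more tool, called after "Call:" as a command line: name --argument value ..., lists and objects as JSON in quotes. send_rows: Moves the arm, as the interface text tells. Its arguments: {"type":"object","properties":{"moves":{"type":"array"},"claw":{"type":"number"},"grip_force":{"type":"number"}},"required":["moves"]}

```bash
mkdir -p pics; ls; python3 - <<'E'
from plant import r, imaging
import cv2,numpy as np
print(r.get_state())
for n in ["scene","top"]:
    s=imaging.snapshot(n)
    cv2.imwrite(f"pics/{n}0.png",s["image"][:,:,::-1])
    np.savez(f"{n}0.npz",**{k:v for k,v in s.items()})
    for q in ["blue","blue_grip","orange_grip"]:
        print(n,q,imaging.pinpoint(q,s)[:3])
E
```

```text
pics
{'clock': 0.0, 'q': array([-1.29815992,  0.6899701 , -0.1944676 ,  1.56632716,  0.15729654,
        0.90249974, -0.21507043]), 'qd': array([-0.00015887,  0.00070981, -0.00016077, -0.00180123,  0.00037412,
        0.00173508,  0.00088076]), 'joint_torque': array([-7.86885321e-04, -5.27564728e+01, -1.26742154e+00, -1.53435159e+01,
       -5.27037028e-02,  6.24405118e-03,  1.65513147e-04]), 'tool_pos': array([0.14778907, 0.60667971, 0.26292197]), 'eef_rot': array([ 1.19097816e-01,  9.92882110e-01, -9.07816615e-04, -2.86177138e-05]), 'contact_force': array([-0.51711414, -0.3835064 , -1.01473995]), 'moment': array([-0.0442377 , -0.02305149,  0.02677298]), 'opening': 0.9977975191011959}
scene blue [{'point': [0.617, 0.3904], 'score': 0.66}]
scene blue_grip [{'point': [0.5105, 0.3247], 'score': 0.86}]
scene orange_grip [{'point': [0.3855, 0.5888], 'score': 0.78}]
top blue [{'point': [0.268, 0.4932], 'score': 0.9}]
top blue_grip [{'point': [0.3234, 0.6339], 'score': 0.82}]
top orange_grip [{'point': [0.6447, 0.5872], 'score': 0.84}]
```

View pics/top0.png

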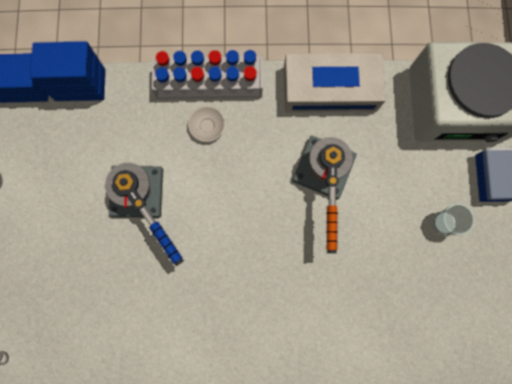

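View pics/scene0.png

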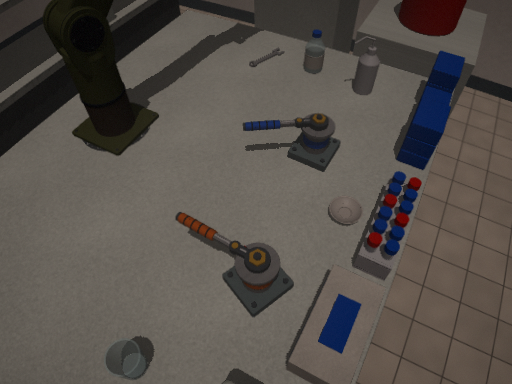

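```bash
cat > h.py <<'E'
import numpy as np,cv2
def ray(s,px,z):
    "intersect pixel (col,row) with plane z"
    R=cv2.Rodrigues(np.array(s["rvec"],float))[0];t=np.array(s["tvec"],float).ravel()
    u=cv2.undistortPoints(np.array([[px]],float),s["mtx"],s["D"])[0,0]
    d=R.T@np.array([u[0],u[1],1]);c=-R.T@t
    return c+d*(z-c[2])/d[2]
def cloud(s):
    h,w=s["depth"].shape
    v,u=np.mgrid[:h,:w]
    p=cv2.undistortPoints(np.stack([u,v],-1).reshape(-1,1,2).astype(float),s["mtx"],s["D"]).reshape(h,w,2)
    R=cv2.Rodrigues(np.array(s["rvec"],float))[0];t=np.array(s["tvec"],float).ravel()
    d=s["depth"][...,None]
    P=np.concatenate([p*d,d],-1)
    return (P-t)@R
E
python3 - <<'E'
import numpy as np,cv2
from h import *
for n,pts in [("top",dict(blue=(.268,.4932,0),bg=(.3234,.6339,.123),og=(.6447,.5872,.123))),("scene",dict(blue=(.617,.3904,0),bg=(.5105,.3247,.123),og=(.3855,.5888,.123)))]:
    s=np.load(n+"0.npz")
    for k,(a,b,z) in pts.items(): print(n,k,ray(s,(a*512,b*384),z).round(4))
    C=cloud(s);im=s["image"].astype(int)
    hsv=cv2.cvtColor(s["image"],cv2.COLOR_RGB2HSV)
    blue=(hsv[...,0]>98)&(hsv[...,0]<128)&(hsv[...,1]>120)&(s["depth"]>0)
    m=blue&(C[...,2]>.115)&(C[...,2]<.15)
    P=C[m];print(n,m.sum(),P.mean(0) if m.any() else 0,P.min(0),P.max(0))
    R=cv2.Rodrigues(np.array(s["rvec"],float))[0];print("cam",-R.T@s["tvec"].ravel())
E
```

```text
top blue [0.6255 0.1916 0.    ]
top bg [0.4873 0.1036 0.123 ]
top og [ 0.5192 -0.2443  0.123 ]
top 969 [0.69863569 0.22068003 0.13341012] [ 0.44779411 -0.06975587  0.11504137] [0.93038397 0.40328068 0.1499947 ]
cam [ 0.4143556  -0.05978438  1.1747809 ]
scene blue [0.6221 0.2029 0.    ]
scene bg [0.4864 0.1056 0.123 ]
scene og [ 0.5146 -0.2456  0.123 ]
scene 880 [0.77410999 0.34171684 0.13296159] [ 0.06739134 -0.0091634   0.11503798] [0.93213414 0.6772177  0.14998866]
cam [ 0.83627753 -0.54754902  0.8111969 ]
```

```bash
python3 - <<'E'
import numpy as np,cv2
from h import *
s=np.load("top0.npz")
print("nut",ray(s,(124,182),.142))
C=cloud(s);hsv=cv2.cvtColor(s["image"],cv2.COLOR_RGB2HSV)
m=(hsv[...,0]>98)&(hsv[...,0]<128)&(hsv[...,1]>120)
m[:215]=0;m[275:]=0;m[:,:145]=0;m[:,190:]=0
v,u=np.nonzero(m);P=np.array([ray(s,(a,b),.125) for a,b in zip(u,v)])[:,:2]
c=P.mean(0);w,V=np.linalg.eigh(np.cov(P.T));d=V[:,1];d*=-np.sign(d[0])
q=(P-c)@d;print(len(P),c,d,q.min(),q.max(),np.degrees(np.arctan2(d[1],d[0])),"axis",c-d*.155, "pin",c-d*.1)
z=C[m];print(np.percentile(z[:,2],[5,50,95]))
# red mark
r=(( hsv[...,0]<8)|(hsv[...,0]>172))&(hsv[...,1]>130)&(hsv[...,2]>60)
r[:160]=0;r[230:]=0;r[:,:95]=0;r[:,160:]=0
v,u=np.nonzero(r);print("red",len(u),u.mean(),v.mean(),ray(s,(u.mean(),v.mean()),.111))
im=cv2.resize(s["image"][140:280,80:240],None,fx=4,fy=4,interpolation=cv2.INTER_CUBIC)
cv2.imwrite("pics/crop.png",im[:,:,::-1])
s=np.load("scene0.npz");print("nut scene",ray(s,(319,118),.142))
E
```

```text
nut [0.6161765  0.18937707 0.142     ]
426 [0.48969986 0.10407447] [-0.83137033 -0.5557188 ] -0.04786196410776735 0.04679751459419181 -146.23976206359316 axis [0.61856227 0.19021089] pin [0.5728369  0.15964635]
[0.12895385 0.13347502 0.1375069 ]
red 36 125.16666666666667 201.27777777777777 [0.57994586 0.19335136 0.111     ]
nut scene [0.62080601 0.1846597  0.142     ]
```

View pics/crop.png

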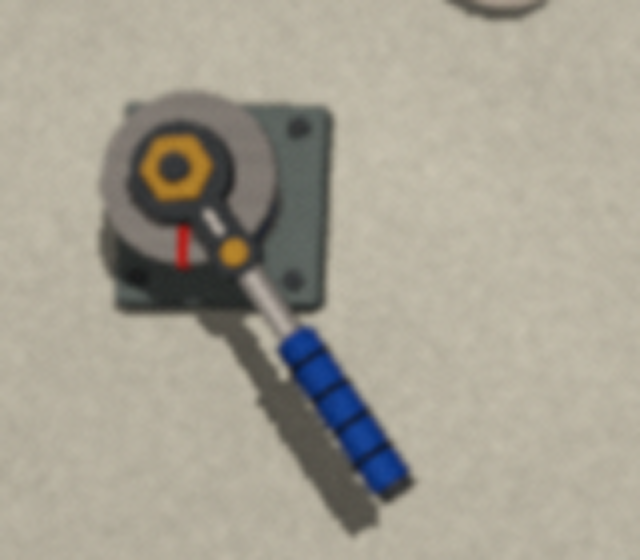

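```bash
cat >> h.py <<'E'
from scipy.spatial.transform import Rotation as Ro
def goto(st,p,yaw_y):
    "shift & rotvec (tool axes) from state to TCP p, tool down, tool y at world yaw (deg)"
    R0=Ro.from_quat(st["eef_rot"])
    a=np.radians(yaw_y); y=np.array([np.cos(a),np.sin(a),0]);z=np.array([0,0,-1.]);x=np.cross(y,z)
    R1=Ro.from_matrix(np.stack([x,y,z],1))
    return R0.inv().apply(np.array(p)-st["tool_pos"]).round(4),np.degrees((R0.inv()*R1).as_rotvec()).round(2)
def yaw(st):
    y=Ro.from_quat(st["eef_rot"]).apply([0,1,0]);return np.degrees(np.arctan2(y[1],y[0]))
E
python3 - <<'E'
import numpy as np
from h import *
from plant import r
st=r.get_state()
for f in (1/3,2/3,1):
    p=st["tool_pos"]+f*(np.array([.490,.104,.20])-st["tool_pos"]) ;print(goto(st,p,yaw(st)+f*(123.8-yaw(st))))
s=np.load("scene0.npz");C=cloud(s)
for nm,(u,v) in dict(bottle=(315,35),bb=(313,68),spray=(370,50),sb=(364,90)).items(): print(nm,C[v,u])
E
```

```text
(array([-0.1505, -0.136 ,  0.0212]), array([-1.000e-02, -0.000e+00, -1.583e+01]))
(array([-0.301 , -0.272 ,  0.0425]), array([-1.000e-02, -0.000e+00, -3.165e+01]))
(array([-0.4515, -0.408 ,  0.0637]), array([-1.000e-02, -0.000e+00, -4.748e+01]))
bottle [0.44577983 0.57279869 0.14206638]
bb [0.45923487 0.5554834  0.02326694]
spray [0.64769672 0.54031419 0.16343726]
sb [0.66396476 0.5247984  0.02149331]
```

Call:
send_rows --moves '[-0.028,-0.025,0.0,0,0,-3,-0.056,-0.05,0.0,0,0,-6,-0.084,-0.075,0.0,0,0,-9,-0.112,-0.1,0.0,0,0,-12,-0.14,-0.125,0.0,0,0,-15]' --claw -0.3

```text
clock: 0.82
tool_pos: [0.255, 0.4512, 0.2638]
eef_rot: [-0.013, 1.0, 0.0, 0.0]
contact_force: [1.1, 0.3, -0.2]
opening: 0.66
```

```bash
python3 - <<'E'
from h import *
from plant import r
st=r.get_state();print(st["tool_pos"],yaw(st),st["opening"],goto(st,[.490,.104,.20],123.8))
E
```

```text
[0.25502462 0.45118618 0.26376628] 91.4887407737707 0.6602081588881814 (array([-0.2259, -0.3532,  0.0638]), array([-0.000e+00,  2.000e-02, -3.231e+01]))
```

Call:
send_rows --moves '[-0.02,-0.034,0.004,0,0,-3,-0.04,-0.068,0.008,0,0,-6,-0.06,-0.102,0.012,0,0,-9,-0.08,-0.136,0.016,0,0,-12,-0.1,-0.17,0.02,0,0,-15]'

```text
clock: 1.23
tool_pos: [0.3603, 0.2823, 0.2439]
eef_rot: [-0.145, 0.989, 0.0, 0.001]
contact_force: [1.0, 1.0, 0.5]
opening: 0.651
```

```bash
python3 - <<'E'
from h import *
from plant import r
st=r.get_state();print(st["tool_pos"],yaw(st),st["opening"],goto(st,[.490,.104,.20],123.8))
E
```

```text
[0.36028674 0.28229687 0.24389418] 106.65384556797775 0.6506598899040424 (array([-0.0731, -0.208 ,  0.0439]), array([  0.  ,   0.06, -17.15]))
```

Call:
send_rows --moves '[-0.015,-0.038,0.005,0,0,-4,-0.03,-0.076,0.01,0,0,-8,-0.045,-0.114,0.014,0,0,-12,-0.06,-0.152,0.018,0,0,-16,-0.073,-0.19,0.022,0,0,-17]'

```text
clock: 1.65
tool_pos: [0.4862, 0.1193, 0.2219]
eef_rot: [-0.291, 0.957, 0.0, 0.001]
contact_force: [0.4, 0.7, -0.5]
opening: 0.648
```

```bash
python3 - <<'E'
from h import *
import cv2
from plant import r,imaging
st=r.get_state();print(st["tool_pos"],yaw(st),st["opening"],goto(st,[.490,.104,.20],123.8))
s=imaging.snapshot("wrist");print(imaging.pinpoint("blue_grip",s))
cv2.imwrite("pics/w1.png",s["image"][:,:,::-1])
for p in imaging.pinpoint("blue_grip",s): print(ray(s,(p["point"][0]*512,p["point"][1]*384),.123))
E
```

```text
[0.48622802 0.11928957 0.22191026] 123.7956912344173 0.6484495145602761 (array([ 0.0054, -0.0148,  0.0219]), array([-0.02,  0.12, -0.  ]))
[{'point': [0.4768, 0.5115], 'score': 0.85}]
[0.48722606 0.10497589 0.123     ]
```

View pics/w1.png

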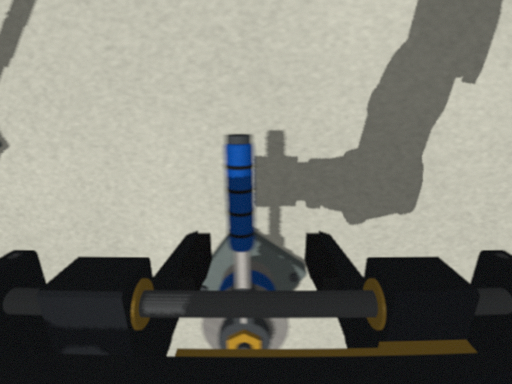

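The wrist view shows the sleeve upright in the picture (column ~240, rows 140–248), lined up between the open fingers. Its position, about (0.487, 0.105), agrees with the top camera. I'll centre on it, then go down.

Call:
send_rows --moves '[0.005,-0.015,0.01,0,0,0,0.005,-0.015,0.03,0,0,0,0.005,-0.015,0.055,0,0,0,0.005,-0.015,0.08,0,0,0,0.005,-0.015,0.093,0,0,0]'

```text
clock: 2.22
tool_pos: [0.4891, 0.1031, 0.1266]
eef_rot: [-0.286, 0.958, -0.0, -0.001]
contact_force: [-0.1, 0.9, 0.3]
opening: 0.647
```

```bash
python3 - <<'E'
from h import *
from plant import r,imaging
st=r.get_state();print(st["clock"],st["tool_pos"],yaw(st),st["opening"],st["contact_force"])
ax=np.array([.6186,.1902])
# arc plan: TCP offset gap g ahead; handle yaw phi
def tcp(phi,gap=.0165):
    d=np.array([np.cos(phi),np.sin(phi)]);t=np.array([d[1],-d[0]]);return ax+.155*d+gap*t
for k in (0,5,10,15,20,25,30,35,40):
    phi=np.radians(-146.2-k);print(k,goto(st,[*tcp(phi),.129],123.8-k))
E
```

```text
2.2167 [0.48912035 0.10308029 0.12661013] 123.27136687144674 0.6471535956029241 [-0.05852036  0.93446087  0.29005135]
0 (array([-0.0009,  0.0169, -0.0024]), array([ 0.  , -0.09, -0.53]))
5 (array([-0.0028,  0.0303, -0.0024]), array([-0.  , -0.09,  4.47]))
10 (array([-0.0059,  0.0436, -0.0024]), array([-0.01, -0.09,  9.47]))
15 (array([-0.0101,  0.0565, -0.0024]), array([-1.000e-02, -9.000e-02,  1.447e+01]))
20 (array([-0.0154,  0.069 , -0.0024]), array([-1.000e-02, -9.000e-02,  1.947e+01]))
25 (array([-0.0218,  0.081 , -0.0024]), array([-2.000e-02, -9.000e-02,  2.447e+01]))
30 (array([-0.0292,  0.0924, -0.0024]), array([-2.000e-02, -9.000e-02,  2.947e+01]))
35 (array([-0.0376,  0.1031, -0.0024]), array([-3.000e-02, -9.000e-02,  3.447e+01]))
40 (array([-0.0469,  0.1131, -0.0025]), array([-3.000e-02, -9.000e-02,  3.947e+01]))
```

Call:
send_rows --moves '[0,0.008,-0.002,0,0,0,-0.001,0.017,-0.002,0,0,0,-0.002,0.025,-0.002,0,0,2.5,-0.004,0.034,-0.002,0,0,6,-0.006,0.0436,-0.002,0,0,9.5]'

```text
clock: 2.63
tool_pos: [0.4697, 0.1438, 0.1298]
eef_rot: [-0.205, 0.979, -0.001, -0.0]
contact_force: [0.9, -1.5, -2.4]
opening: 0.651
```

```bash
cat > n.py <<'E'
from h import *
from plant import r,imaging
import sys
st=r.get_state();print(st["clock"],st["tool_pos"],yaw(st),st["opening"],st["contact_force"],st["moment"])
ax=np.array([.6186,.1902])
def tcp(phi,gap=.0165):
    d=np.array([np.cos(phi),np.sin(phi)]);t=np.array([d[1],-d[0]]);return ax+.155*d+gap*t
for k in map(float,sys.argv[1:]):
    phi=np.radians(-146.2-k);print(k,goto(st,[*tcp(phi),.129],123.8-k))
E
python3 n.py 10 13 16 19 22 25
```

```text
2.6333 [0.46973591 0.14375585 0.12976907] 113.62053501987246 0.650702104875009 [ 0.87037923 -1.50073177 -2.41773807] [-0.37312575 -0.21254805  0.03025629]
10.0 (array([ 0.    , -0.0011,  0.0008]), array([-0.05, -0.05, -0.18]))
13.0 (array([-0.001 ,  0.007 ,  0.0008]), array([-0.06, -0.05,  2.82]))
16.0 (array([-0.0025,  0.015 ,  0.0008]), array([-0.06, -0.05,  5.82]))
19.0 (array([-0.0044,  0.023 ,  0.0007]), array([-0.06, -0.05,  8.82]))
22.0 (array([-0.0067,  0.0308,  0.0007]), array([-0.06, -0.05, 11.82]))
25.0 (array([-0.0094,  0.0385,  0.0007]), array([-0.06, -0.04, 14.82]))
```

Call:
send_rows --moves '[-0.001,0.007,0.001,0,0,3,-0.0025,0.015,0.001,0,0,6,-0.0045,0.023,0.001,0,0,9,-0.0065,0.031,0.001,0,0,12,-0.0095,0.0385,0.001,0,0,15]'

```text
clock: 3.05
tool_pos: [0.4622, 0.1841, 0.1301]
eef_rot: [-0.074, 0.997, -0.001, 0.0]
contact_force: [0.1, -2.2, -2.6]
opening: 0.651
```

```bash
python3 n.py 25 27 29 31 33 35; python3 - <<'E'
from plant import imaging
import cv2
s=imaging.snapshot("top");cv2.imwrite("pics/t2.png",cv2.resize(s["image"][120:290,60:260],None,fx=3,fy=3)[:,:,::-1])
E
```

```text
3.05 [0.46218843 0.18414653 0.13010329] 98.54278050471102 0.6510637619031096 [ 0.05142619 -2.24964858 -2.64863281] [-0.50351096 -0.01464639 -0.03665516]
25.0 (array([-0.0005, -0.0014,  0.0011]), array([-0.07, -0.  , -0.26]))
27.0 (array([-0.0011,  0.004 ,  0.0011]), array([-0.07, -0.  ,  1.74]))
29.0 (array([-0.002 ,  0.0093,  0.0011]), array([-0.07,  0.  ,  3.74]))
31.0 (array([-0.003 ,  0.0147,  0.0011]), array([-0.07,  0.  ,  5.74]))
33.0 (array([-0.0042,  0.02  ,  0.0011]), array([-0.07,  0.  ,  7.74]))
35.0 (array([-0.0056,  0.0252,  0.0011]), array([-0.07,  0.  ,  9.74]))
```

View pics/t2.png

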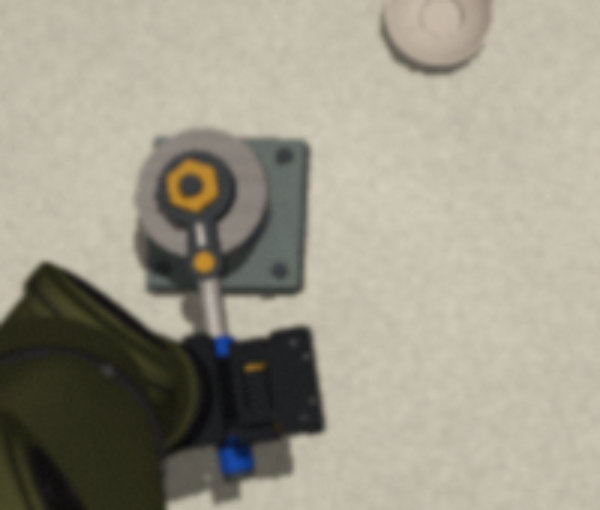

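The wrench is swinging along with the finger (hex at crop ~(192,187), pin ~(204,262), sleeve end ~(236,460)), still straight. The force is about 2–3 N, so only nut friction so far. I'll continue slowly.

Call:
send_rows --moves '[-0.0005,0.002,0.001,0,0,1,-0.001,0.004,0.001,0,0,2,-0.0015,0.0065,0.001,0,0,3,-0.002,0.0095,0.001,0,0,4,-0.0025,0.012,0.001,0,0,5]'

```text
clock: 3.52
tool_pos: [0.4626, 0.1986, 0.1294]
eef_rot: [-0.03, 1.0, 0.0, 0.0]
contact_force: [-1.0, -2.7, 1.6]
opening: 0.648
```

```bash
python3 n.py 30 32 34 36 38 40
```

```text
3.5167 [0.46256845 0.19858336 0.12939018] 93.44249344286266 0.6483688489006433 [-0.95664462 -2.66637867  1.59256339] [-0.54233195  0.1034276  -0.02954566]
30.0 (array([-0.0001, -0.0022,  0.0004]), array([ 0.04,  0.01, -0.36]))
32.0 (array([-0.0008,  0.0032,  0.0004]), array([0.04, 0.01, 1.64]))
34.0 (array([-0.0016,  0.0086,  0.0004]), array([0.04, 0.01, 3.64]))
36.0 (array([-0.0026,  0.0139,  0.0004]), array([0.04, 0.01, 5.64]))
38.0 (array([-0.0038,  0.0192,  0.0004]), array([0.04, 0.01, 7.64]))
40.0 (array([-0.0052,  0.0245,  0.0004]), array([0.04, 0.01, 9.64]))
```

Call:
send_rows --moves '[-0.0005,0.002,0,0,0,1,-0.001,0.004,0,0,0,2,-0.0015,0.006,0,0,0,3,-0.002,0.008,0,0,0,3.5,-0.002,0.01,0,0,0,4]'

```text
clock: 3.93
tool_pos: [0.4637, 0.2087, 0.1292]
eef_rot: [0.005, 1.0, 0.0, -0.0]
contact_force: [-1.0, -2.6, 0.3]
opening: 0.65
```

```bash
python3 n.py 34 36 38 40 42
```

```text
3.9333 [0.46367509 0.20868997 0.12921544] 89.38336777757678 0.6504032042293932 [-0.9871812  -2.62724685  0.26558528] [-0.54530372  0.16714986  0.00278538]
34.0 (array([ 0.    , -0.0014,  0.0002]), array([ 0.02, -0.03, -0.42]))
36.0 (array([-0.0006,  0.004 ,  0.0002]), array([ 0.02, -0.03,  1.58]))
38.0 (array([-0.0014,  0.0093,  0.0002]), array([ 0.02, -0.03,  3.58]))
40.0 (array([-0.0025,  0.0147,  0.0002]), array([ 0.02, -0.03,  5.58]))
42.0 (array([-0.0036,  0.02  ,  0.0002]), array([ 0.01, -0.03,  7.58]))
```

Still on nut friction only, with the handle at about -180.5°.

Call:
send_rows --moves '[0,0.002,0,0,0,0.5,-0.0005,0.004,0,0,0,1.5,-0.001,0.006,0,0,0,2,-0.001,0.008,0,0,0,3,-0.0015,0.0095,0,0,0,3.5]'

```text
clock: 4.35
tool_pos: [0.4651, 0.2146, 0.1289]
eef_rot: [0.038, 0.999, -0.003, -0.001]
contact_force: [-0.1, -11.1, 2.6]
opening: 0.655
```

```bash
python3 n.py 38 40 42; python3 - <<'E'
from plant import imaging
import cv2
s=imaging.snapshot("top");cv2.imwrite("pics/t3.png",cv2.resize(s["image"][120:290,60:260],None,fx=3,fy=3)[:,:,::-1])
E
```

```text
4.35 [0.46510836 0.21457067 0.12894282] 85.68511694174326 0.6548612315176007 [ -0.09849373 -11.10759751   2.56152601] [-2.18319219  0.01871392  0.07959463]
38.0 (array([ 0.0001,  0.0034, -0.0001]), array([-0.35, -0.11, -0.12]))
40.0 (array([-0.0005,  0.0088, -0.0001]), array([-0.35, -0.11,  1.88]))
42.0 (array([-0.0014,  0.0142, -0.0001]), array([-0.35, -0.1 ,  3.88]))
```

View pics/t3.png

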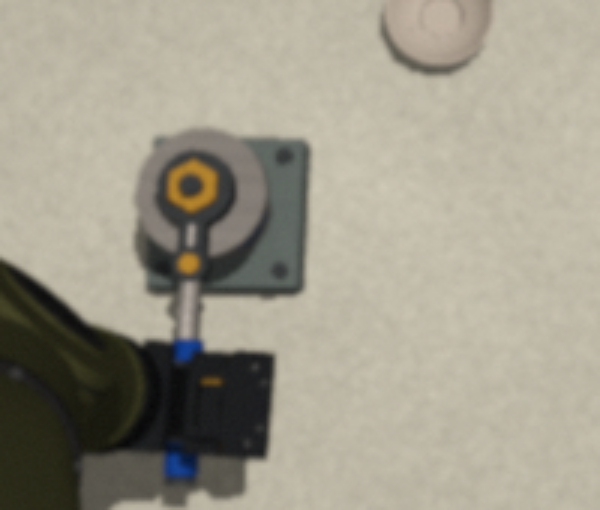

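Force has jumped to 11 N: the nut is tight (the neck covers the red mark direction) and the joint is at breakaway. Next I'll swing about the pin.

```bash
cat > k.py <<'E'
from h import *
from plant import r,imaging
import sys
st=r.get_state();print(st["clock"],st["tool_pos"],yaw(st),st["opening"],st["contact_force"])
pin=np.array([.5637,.1931])
def tcp(phi,gap=.0165):
    d=np.array([np.cos(phi),np.sin(phi)]);t=np.array([d[1],-d[0]]);return pin+.1*d+gap*t
for k in map(float,sys.argv[1:]):
    phi=np.radians(-183-k);print(k,goto(st,[*tcp(phi),.129],87-k))
# implied kink
b=[(np.linalg.norm(tcp(np.radians(-183-k))-st["tool_pos"][:2]),k) for k in np.arange(-5,35,.2)];print("implied kink",min(b))
E
python3 k.py 0 4 8 12 16 18
```

```text
4.4 [0.46516995 0.2146107  0.12893917] 85.66990193384693 0.646295415283651 [-0.54695074 -8.77912094  2.7034352 ]
0.0 (array([ 0.0005,  0.0002, -0.0001]), array([-0.35, -0.12, -1.33]))
4.0 (array([-0.0007,  0.0071, -0.0001]), array([-0.35, -0.1 ,  2.67]))
8.0 (array([-0.0025,  0.014 , -0.0002]), array([-0.36, -0.09,  6.67]))
12.0 (array([-0.0047,  0.0207, -0.0002]), array([-0.36, -0.08, 10.67]))
16.0 (array([-0.0073,  0.0273, -0.0002]), array([-0.36, -0.07, 14.67]))
18.0 (array([-0.0088,  0.0305, -0.0003]), array([-0.36, -0.06, 16.67]))
implied kink (np.float64(0.0005103069850350228), np.float64(4.440892098500626e-15))
```

Call:
send_rows --moves '[-0.0005,0.003,0,0,0,1,-0.0005,0.006,0,0,0,2,-0.001,0.009,0,0,0,3.5,-0.002,0.012,0,0,0,5,-0.0025,0.015,0,0,0,6.5]'

```text
clock: 4.82
tool_pos: [0.4682, 0.2248, 0.1286]
eef_rot: [0.097, 0.995, -0.007, -0.002]
contact_force: [-1.6, -10.3, 4.2]
opening: 0.652
```

```bash
python3 k.py 8 12 16 18; python3 - <<'E'
from plant import imaging
import cv2
s=imaging.snapshot("top");cv2.imwrite("pics/t4.png",cv2.resize(s["image"][120:290,60:260],None,fx=3,fy=3)[:,:,::-1])
E
```

```text
4.8167 [0.4682221  0.22476893 0.12862647] 78.89958491040444 0.6524806488576586 [ -1.62057389 -10.33204445   4.20668892]
8.0 (array([ 0.0002,  0.0036, -0.0004]), array([-0.83, -0.15, -0.1 ]))
12.0 (array([-0.0011,  0.0106, -0.0005]), array([-0.83, -0.12,  3.9 ]))
16.0 (array([-0.003 ,  0.0174, -0.0006]), array([-0.84, -0.09,  7.9 ]))
18.0 (array([-0.0041,  0.0207, -0.0007]), array([-0.84, -0.08,  9.9 ]))
implied kink (np.float64(0.0007598761097843638), np.float64(6.000000000000011))
```

View pics/t4.png

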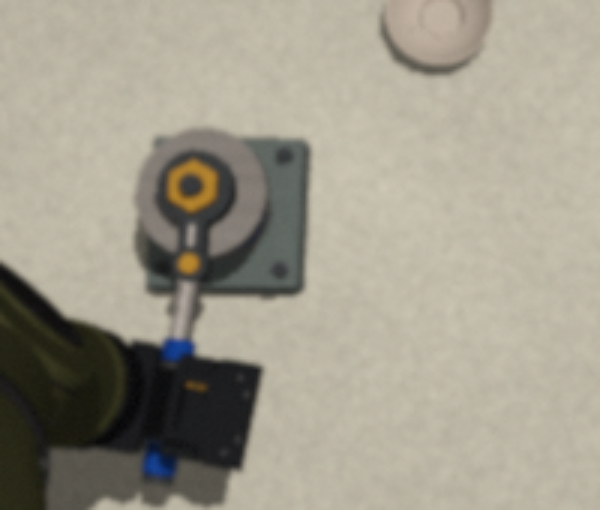

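The neck stays put (pin still at (188,263)) and the handle has kinked about 6° (sleeve end ~(160,463)). More.

Call:
send_rows --moves '[-0.0005,0.004,0,0.5,0,1.5,-0.001,0.007,0,0.5,0,3,-0.0015,0.01,0,0.5,0,4.5,-0.002,0.013,0,0.5,0,6,-0.003,0.0165,0,0.5,0,7.5]'

```text
clock: 5.28
tool_pos: [0.4732, 0.2367, 0.1281]
eef_rot: [0.164, 0.986, -0.015, -0.003]
contact_force: [-2.6, -10.4, 4.6]
opening: 0.652
```

```bash
python3 k.py 12 16 18; python3 - <<'E'
from plant import imaging
import cv2
s=imaging.snapshot("top");cv2.imwrite("pics/t5.png",cv2.resize(s["image"][120:290,60:260],None,fx=3,fy=3)[:,:,::-1])
E
```

```text
5.2833 [0.4731873  0.23669096 0.12807699] 71.12544283865657 0.6518102019835531 [ -2.6151115  -10.4292243    4.63969221]
12.0 (array([ 0.0011, -0.0023, -0.0009]), array([-1.79, -0.14, -3.88]))
16.0 (array([ 0.0002,  0.0047, -0.0011]), array([-1.79, -0.08,  0.12]))
18.0 (array([-0.0004,  0.0082, -0.0012]), array([-1.79, -0.05,  2.12]))
implied kink (np.float64(0.0008946235509476413), np.float64(13.400000000000016))
```

View pics/t5.png

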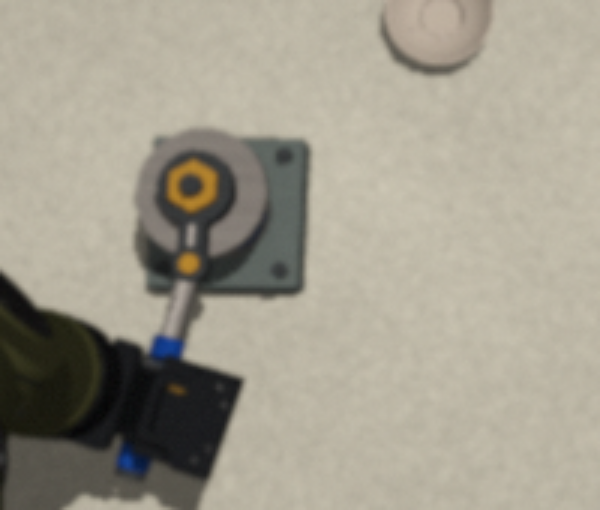

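Handle is about 15.5° off vertical and the neck about 3°, so the kink is ~12.5–13° (finger position implies 13.4°). One small push more, about 4°.

Call:
send_rows --moves '[0,0.004,0,0,0,0,-0.0002,0.006,0,0,0,0.5,-0.0004,0.008,0,0,0,1,-0.0006,0.01,0,0,0,1.5,-0.0008,0.0115,0,0,0,2]'

```text
clock: 5.75
tool_pos: [0.4759, 0.2439, 0.1275]
eef_rot: [0.183, 0.983, -0.019, -0.005]
contact_force: [-4.1, -10.6, 7.5]
opening: 0.651
```

```bash
python3 k.py 16 18; python3 - <<'E'
from plant import imaging
import cv2
s=imaging.snapshot("top");cv2.imwrite("pics/t6.png",cv2.resize(s["image"][120:290,60:260],None,fx=3,fy=3)[:,:,::-1])
E
```

```text
5.75 [0.47585373 0.24390046 0.12751905] 68.92532825880764 0.6511387371863757 [ -4.06903132 -10.59252637   7.51482287]
16.0 (array([ 0.0003, -0.003 , -0.0014]), array([-2.27, -0.19, -2.08]))
18.0 (array([-0.0002,  0.0005, -0.0015]), array([-2.27, -0.15, -0.08]))
implied kink (np.float64(0.00017730763990609903), np.float64(17.60000000000002))
```

View pics/t6.png

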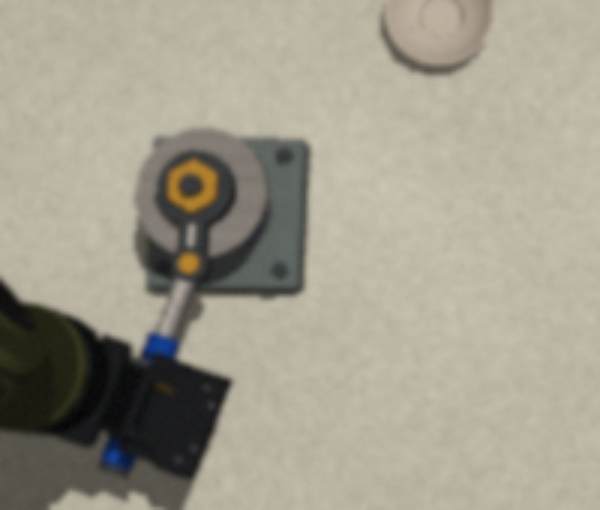

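The kink is now about 17° by finger position (sleeve end ~(118,455)). Back off to centre the fingers on the sleeve, then lift.

Call:
send_rows --moves '[0,-0.004,0,0,0,0,0,-0.008,0,0,0,0,0,-0.013,0,0,0,0,0,-0.016,0,0,0,0,0,-0.016,0,0,0,0]'

```text
clock: 6.22
tool_pos: [0.4702, 0.2292, 0.1282]
eef_rot: [0.183, 0.983, -0.019, -0.005]
contact_force: [-0.8, -1.6, -0.2]
opening: 0.65
```

```bash
python3 k.py 18; python3 - <<'E'
from plant import imaging
import cv2
s=imaging.snapshot("wrist");cv2.imwrite("pics/w7.png",s["image"][:,:,::-1])
E
```

```text
6.2167 [0.47020576 0.22917912 0.12822051] 68.89878799913906 0.6500732057076455 [-0.82196326 -1.59040303 -0.17668435]
18.0 (array([-0.0002,  0.0163, -0.0014]), array([-2.21, -0.14, -0.1 ]))
implied kink (np.float64(0.0011442152070817479), np.float64(8.800000000000011))
```

View pics/w7.png

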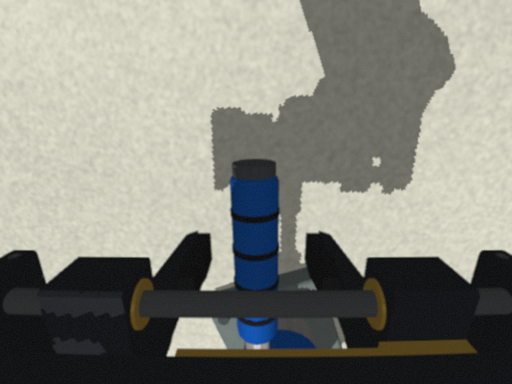

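The sleeve is clear and roughly central between the fingers (column ~255; fingers at ~210 and ~307), and the force has dropped away. Now lifting.

Call:
send_rows --moves '[0,0,-0.015,0,0,0,0,0,-0.04,0,0,0,0,0,-0.07,0,0,0,0,0,-0.1,0,0,0,0,0,-0.12,0,0,0]'

```text
clock: 6.68
tool_pos: [0.4731, 0.2349, 0.2508]
eef_rot: [0.183, 0.983, -0.017, -0.003]
contact_force: [0.5, 0.0, -0.3]
opening: 0.648
```

Call:
send_rows --moves '[0,0.03,-0.01,0,0,0,0,0.06,-0.02,0,0,0,0,0.1,-0.02,0,0,0,0,0.14,-0.02,0,0,0,0,0.17,-0.02,0,0,0]'

```text
clock: 7.1
tool_pos: [0.5346, 0.3982, 0.2653]
eef_rot: [0.182, 0.983, -0.015, -0.003]
contact_force: [0.3, 0.6, -0.2]
opening: 0.65
```

```bash
python3 - <<'E'
from plant import imaging,r
from h import *
import cv2
st=r.get_state();print(st["tool_pos"],st["contact_force"],st["qd"].round(3))
s=imaging.snapshot("top");cv2.imwrite("pics/t8.png",cv2.resize(s["image"][120:290,60:260],None,fx=3,fy=3)[:,:,::-1])
for q in ("blue_grip","orange_grip"):
  for p in imaging.pinpoint(q,s): print(q,p["score"],ray(s,(p["point"][0]*512,p["point"][1]*384),.123))
hsv=cv2.cvtColor(s["image"],cv2.COLOR_RGB2HSV)
m=(hsv[...,0]>98)&(hsv[...,0]<128)&(hsv[...,1]>120)
m[:215]=0;m[285:]=0;m[:,:70]=0;m[:,190:]=0
v,u=np.nonzero(m);P=np.array([ray(s,(a,b),.125) for a,b in zip(u,v)])[:,:2]
c=P.mean(0);w,V=np.linalg.eigh(np.cov(P.T));d=V[:,1];d*=-np.sign(d[0])
print(len(P),c,np.degrees(np.arctan2(d[1],d[0])),"pin",c-.1*d,"neck yaw",np.degrees(np.arctan2(*((c-.1*d)-[.6186,.1902])[::-1])))
E
```

```text
[0.53464322 0.39817538 0.26526636] [ 0.26865059  0.59784222 -0.20267668] [-0.307  0.455  0.05  -0.995 -0.027  0.571 -0.17 ]
blue_grip 0.91 [0.46552923 0.23573628 0.123     ]
orange_grip 0.76 [ 0.51737073 -0.2478103   0.123     ]
445 [0.46728705 0.22786848] 159.7049854852297 pin [0.56107896 0.19318307] neck yaw 177.03126835616655
```

View pics/t8.png

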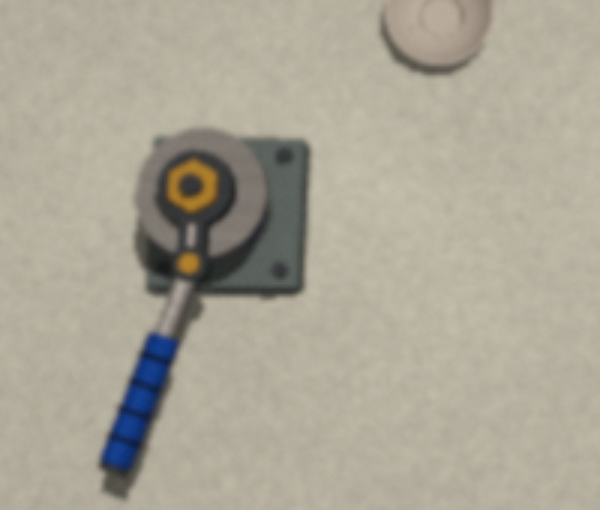

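The view is unobstructed. The handle is at 159.7° and the neck at 177.0°, so the kink is 17.3°; the red mark is covered by the neck, and the orange wrench is unmoved. I'll let the arm settle and hand in.

Call:
send_rows --moves '[0,0,0,0,0,0,0,0,0,0,0,0,0,0,0,0,0,0,0,0,0,0,0,0,0,0,0,0,0,0]'

```text
clock: 7.67
tool_pos: [0.5338, 0.3962, 0.2643]
eef_rot: [0.181, 0.983, -0.016, -0.004]
contact_force: [-0.8, 0.2, 0.9]
opening: 0.653
```

```bash
python3 - <<'E'
from plant import r
st=r.get_state();print(st["tool_pos"],st["contact_force"],abs(st["qd"]).max())
print(r.finish_job())
E
```

```text
[0.53384005 0.39622751 0.26434897] [-0.81282485  0.18760547  0.87392199] 0.005612210233050322
the job is handed in; nothing more can be done
None
```

The blue nut is tight and its wrench's breakaway joint has given, left kinked at about 17°. I handed the job in at about 7.7 s, and `finish_job` gave no verdict.

I straddled the blue sleeve with open fingers and swung it clockwise with one finger. Force stayed at 2–3 N until the nut went tight, then held at 10–11 N as the joint gave. I stopped there, backed the finger off and lifted clear.

- **Kink:** the last top picture gives 17.3° (neck at 177.0°, handle at 159.7°). The finger position at the end of the push implied 17.6°. The end stop is at 34°.
- **Nut:** the neck covers the red mark. I judged it tight from that and from the force jump; I had no direct reading of the nut joint.
- **Orange wrench:** the network placed its grip about 4 mm from its first position, which is within the network's error. The arm never went near it.
- **Robot:** at hand-in the arm was at rest, clear of everything, with about 1 N of reading noise.
- **Disagreement:** the network's point for the blue grip was about 8 mm from the sleeve centre I fitted from colour. I relied on the fit, since the pin position it gives agrees with the position I had planned with to about 3 mm.

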